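# Stow the battery pack behind the roller-catch door

## Robot

A 7-joint arm with a two-finger parallel gripper is mounted at the origin on the work surface. World frame = base frame: x ahead of the robot, y to its left, z up, the work surface at z = 0. Lengths are in m, angles in rad, forces in N, time in s.
With the tool pointing down it reaches from about 0.425 to 0.875 m from the base axis. Payload 4.7 kg.
Tool frame: the origin (TCP) lies midway between the tips of the shut fingers; the grasp point (between the pads) lies 19 mm behind it; z points along the fingers, y is the line along which they close (so a half turn about z gives the same grasp; the last joint's range is limited). The gripper opens to 87 mm and grips with 3 to 60 N. Pads are 19 mm wide; open, the fingers measure 117 mm over their backs; the gripper's body (75 mm by 190 mm) begins 51 mm behind the grasp point.
Start: joints at [-1.155, 0.321, -0.07, 1.45, 0.023, 1.371, -0.057], TCP at [0.254, 0.598, 0.223] pointing down, gripper open.
Joint ranges: [-2.86, 2.86], [-0.3, 2.09], [-1.38, 1.24], [0.06, 2.45], [-1.56, 4.7], [0.09, 2.05], [-2.69, 2.69]. Speed limits (rad/s): [2.57, 2.57, 3.14, 3.14, 3.14, 3.14, 3.14].

## Interface

Orientations are given as a 3x3 rotation matrix whose columns are the frame's x, y, z axes.
In Python, from plant import ctrl gives the robot as it stands.
- The arm moves only by the tool step_arm, never from a script. Its argument "steps" is a list that holds one entry, the list of rows, each a list of 5 numbers: the gripper command: -1 is shut, 1 is fully open, values between are in proportion, then the shift along the tool's x, y, z in cm, then the turn about the tool's z in degrees. A call has 1 to 5 rows; each row is the pose to reach, as a shift and turn from the pose commanded when the call began, along the tool's axes at that moment; what a row does not reach only later rows make up. A row lasts 1/10 s, in which the tool goes at most 50 mm and 8.59 degrees, less where a joint would pass 70% of its speed; a pose out of reach is approached as far as the arm can. A call with a gripper value outside its range is refused whole. The fingers move at their own pace and stop on an object; "grip_force" is the grip in N (left out, the last holds). Time passes only in rows, so rows that repeat a pose let the fingers close. It gives the time, the measured TCP pose, the force, the opening and the grip force at its end, in the units of the state.
- ctrl.sense(): the state, without advancing time (a new reading comes with each control period).
- ctrl.camera(name): name is "scene" or "top" or "wrist"; returns a dict with "frame" (384x512x3 uint8, red, green, blue), "range_z" (384x512 float32, m along the optical axis (not along the pixel's ray), 0 where there is no reading), "camera_matrix" (3x3 intrinsics, pixels), "k1" (the pictures are not rectified: a ray, as slopes to the right and down, at radius r is drawn at 1 + k1 r^2 times it, then the intrinsics apply), "extrinsics" (4x4, takes a point from world to camera coordinates); the wrist camera has in their place "T_tool_cam" (4x4, takes a point from camera to tool coordinates, whose origin is the TCP and whose axes are the flange's). Camera axes: x right, y down, z forward; pixel columns grow to the right and rows downward; lengths in m; the calibration is good to about 2 mm. A picture is of the moment at which its call begins: read the wrist's pose just before it.
- ctrl.hand_in(): hands the job in; it is judged then, once.
The state is a dict: "clock": time; "joints": joint angles; "qd": joint speeds; "joint_efforts": joint torques, N m; "eef_pos": TCP position; "tool_rot": TCP orientation; "ft_force": force on the tool from outside, world axes, zero at the start; "ft_torque": the same for the moment, N m; "finger_gap": opening from 0.0 (shut) to 1.0 (fully open); "grasp_force": force on a finger pad.
Only numpy, scipy, OpenCV 4.12 (cv2) and the standard library are available. Lean on these libraries where they do the work, as an engineer would, in place of code of your own. Each camera call takes 0.05 s, during which the arm holds its last target. There are 200 camera calls.

## Task

Put the tall battery pack away: pull the small charging cabinet's door open against its roller catch, stand the pack upright in the rack on the inside of the door, let go, then push the door until the catch snaps it fully shut. Feel your way through the catch: stop pulling or pushing once it gives, do not force the door against its stop, do not slam or fling it, do not drop the pack, and leave the other things on the bench where they are.

Things in the scene. Friction and masses are not known exactly. Their poses are not given: they have to be found in the camera images.
- door (a joint): Door angle about its vertical hinge, rad: 0 = fully shut against a hard rubber stop (where it starts, held by the catch), growing as it opens, to a stop at 1.6. Anticlockwise from above. Hinge friction about 0.1 N m; it stays where it is left.
- strike (a point): Steel nose on the door's inside near the free edge, 165 mm above the bench, 205 mm from the hinge line. Between 0 and 0.06 rad it rides over a sprung roller on the cabinet's inner wall. The roller's exact place and strength vary unmeasured: 10 to 20 N at the handle, in or out; crest at 0.01 to 0.025 rad. Inside it the roller draws the door to 0, short of it the door springs ajar.
- door_hinge (a point): On the vertical hinge line at the door's inner face, 100 mm above the bench. Axes turn with the door: y from hinge along the door to its free edge, x from outside to inside (into the cabinet when shut), z up. The grey door spans y 0 to 240 mm, x -12 to 0 mm, heights 14 to 212 mm.
- cabinet: Grey steel charging cabinet fixed to the bench, 180 mm deep (x), 240 wide (y), 226 high; origin at the centre of its underside, open front towards its -x, covered by the door, which is hinged at its -y edge. Above the door a header, 13 mm high, is flush with the door's outer face.
- stop: Small black rubber bumper, 8 mm across, in the front edge of the cabinet's side wall at the door's free edge, 60 mm above the bench, 236 mm from the hinge line; the shut door rests on it, drawn by the catch with 8 to 17 N.
- handle (a point): Middle of the horizontal round steel bar handle outside the door (axes as door_hinge): 12 mm thick, 80 mm long along y, 195 mm above the bench, 180 mm from the hinge line, its centre 45 mm out from the outer face (x = -57 mm from the hinge line), so 39 mm free behind it; a post to the door at each end.
- rack (a point): Centre of the floor of the open-topped steel rack inside the door (axes as door_hinge), 90 mm above the bench, 115 mm from the hinge line, 22 mm in from the inner face. Pocket 44 mm deep (x, door face to front lip), 90 mm wide (y), lips 45 mm high, 4 mm thick on the other three sides. It turns with the door; free from above with the door about 1.2 rad open.
- pack: The battery pack to put away, loose: black upright case 36 mm (x) by 56 mm (y) by 110 mm high, nickel strips on top, about 0.4 kg. Origin at the centre of its underside, z up.
- case: Bystander: black open battery case lying on the bench, 75 by 160 by 50 mm, with strips inside; origin at the centre of its underside.
- screwdriver: Bystander: screwdriver with a blue handle, lying on the bench; origin at its underside.
- tape: Bystander: roll of tape lying flat, 90 mm across, 19 mm high; origin at the centre of its underside.
- jar: Bystander: small amber jar, 48 mm across, 50 mm high; origin at the centre of its underside.
- meter: Bystander: black hand-held multimeter lying flat, 85 by 170 by 42 mm; origin at the centre of its underside.
- strips: Bystander: small stack of H-shaped nickel strips, 50 by 45 by 9 mm; origin at the centre of its underside.

How it is judged:
On the way, in this order (a step that is already met when the one before it is completed fails the run):
1. the door has been pulled open through its catch (past 0.8 rad) (value of joint door above 0.8 rad), for 0.2 s.
2. the pack stands upright on the rack's floor, let go, with the door still open (x of pack in the frame of rack between -0.014 and 0.014 m and y of pack in the frame of rack between -0.03 and 0.03 m and z of pack in the frame of rack between -0.005 and 0.008 m and angle between pack's own z axis and vertical below 0.25 rad and contact force between the fingers and pack below 0.2 N and value of joint door above 0.5 rad), for 0.2 s.
At the end, for the whole second after the job is handed in: The door is snapped fully shut (under 0.008 rad) and at rest, with the pack at rest in the door's rack: on its floor (within 8 mm), within the pocket, leaning less than 0.25 rad (value of joint door below 0.008 rad and velocity of joint door between -0.05 and 0.05 rad/s and linear speed of pack below 0.03 m/s and x of pack in the frame of rack between -0.014 and 0.014 m and y of pack in the frame of rack between -0.03 and 0.03 m and z of pack in the frame of rack between -0.005 and 0.008 m and angle between pack's own z axis and vertical below 0.25 rad); the robot touches nothing.
It fails at once if the door was forced: it pressed on its rubber stop with more than 40 N (contact force between door and stop above 40 N).
It fails at once if the door was flung or slammed: outside the catch (beyond 0.09 rad) it swung faster than 2 rad/s towards shut or 3 rad/s open (value of joint door above 0.09 rad and (velocity of joint door above 3 rad/s or velocity of joint door below -2 rad/s)).
It fails at once if the pack was dropped or thrown: faster than 0.6 m/s with no finger on it (linear speed of pack above 0.6 m/s and contact force between the fingers and pack below 0.2 N).
It fails at once if another thing on the bench was moved more than 30 mm (distance of any of case, screwdriver, tape, jar, meter, strips from where it was at the start of the episode above 0.03 m).
It also fails if it takes over 72 s, if anything falls off the work surface, if the arm or the gripper's body presses on something with over 40 N, if the wrist force passes 120 N, or if a joint passes its speed limit or range.

## Working session

There is one attempt and no reset: what is moved stays moved. The work goes in short steps, Python scripts to look and compute and a tool call to move; the robot and the scene stay as the last step left them, time stands still between calls to the robot, and variables do not carry over. Pictures are saved under pics/ and viewed, at most 10 in all, crops included, and the job is handed in when it is done.

Besides the shell and the picture viewer there is one more tool, called after "Request:" as name([rows], argument=value, ...), one row to a line, values as JSON. step_arm: Moves the arm, as the interface text tells. Its arguments: {"type":"object","properties":{"steps":{"type":"array"},"grip_force":{"type":"number"}},"required":["steps"]}

```bash
ls; mkdir -p pics; cat > h.py <<'E'
import numpy as np, cv2
from plant import ctrl
def cam(n):
    s=ctrl.sense(); c=ctrl.camera(n); c['s']=s
    if 'extrinsics' in c: c['Twc']=np.linalg.inv(np.array(c['extrinsics']))
    else:
        T=np.eye(4);T[:3,:3]=np.array(s['tool_rot']);T[:3,3]=s['eef_pos'];c['Twc']=T@np.array(c['T_tool_cam'])
    return c
def rays(c,uv):
    K=np.array(c['camera_matrix']);uv=np.asarray(uv,float).reshape(-1,2)
    d=(uv-[K[0,2],K[1,2]])/[K[0,0],K[1,1]]; x=d.copy()
    for _ in range(20): x=d/(1+c['k1']*(x**2).sum(1,keepdims=True))
    return np.c_[x,np.ones(len(x))]
def cloud(c,uv):
    uv=np.asarray(uv).reshape(-1,2); z=c['range_z'][uv[:,1].astype(int),uv[:,0].astype(int)]
    p=rays(c,uv)*z[:,None]; return p@c['Twc'][:3,:3].T+c['Twc'][:3,3]
def full(c):
    h,w=c['range_z'].shape; u,v=np.meshgrid(np.arange(w),np.arange(h))
    return cloud(c,np.c_[u.ravel(),v.ravel()]).reshape(h,w,3)
def plane(c,uv,z):
    d=rays(c,uv)@c['Twc'][:3,:3].T; o=c['Twc'][:3,3]
    return o+d*((z-o[2])/d[:,2:])
E
python3 - <<'E'
from h import *
s=ctrl.sense(); print(s)
a=[cam(n) for n in('scene','top')]
for c,n in zip(a,('scene','top')): np.savez(f'{n}.npz',**{k:v for k,v in c.items() if k!='s'}); print(n,c['Twc'].round(3).tolist(),c['camera_matrix'],c['k1'])
cv2.imwrite('pics/a.png',cv2.resize(np.vstack([c['frame'] for c in a])[:,:,::-1],(400*1,600)))
cv2.imwrite('pics/scene.png',a[0]['frame'][:,:,::-1]);cv2.imwrite('pics/top.png',a[1]['frame'][:,:,::-1])
E
```

```text
pics
{'clock': 0.0, 'joints': array([-1.15488617,  0.32184102, -0.0700658 ,  1.4516747 ,  0.02261392,
        1.3708158 , -0.05691553]), 'qd': array([ 2.99469047e-04, -7.56183721e-05, -2.89630732e-05, -3.19826543e-05,
        1.10479579e-03, -1.54431855e-03, -8.68368111e-04]), 'joint_efforts': array([ 6.69216442e-04, -4.91294217e+01, -4.03397027e-01, -3.12521303e+01,
       -6.36478420e-02,  4.40403877e-02,  1.65521074e-04]), 'eef_pos': array([0.25404763, 0.59768727, 0.22144984]), 'tool_rot': array([[-9.20354558e-01,  3.91084470e-01, -6.52598160e-04],
       [ 3.91084996e-01,  9.20352726e-01, -1.83991848e-03],
       [-1.18943048e-04, -1.94859871e-03, -9.99998094e-01]]), 'ft_force': array([0.79365974, 0.3153746 , 0.48433671]), 'ft_torque': array([0.00147015, 0.00786928, 0.03871221]), 'grasp_force': 0.0, 'finger_gap': 0.9983501482104621}
scene [[-0.547, 0.464, -0.697, 1.373], [0.837, 0.281, -0.469, 0.57], [-0.022, -0.84, -0.543, 0.774], [0.0, 0.0, 0.0, 1.0]] [[399.6866465    0.         261.17533022]
 [  0.         399.6866465  197.17632492]
 [  0.           0.           1.        ]] -0.08146210595640205
top [[0.008, -0.985, 0.174, 0.35], [-1.0, -0.006, 0.014, 0.008], [-0.013, -0.174, -0.985, 1.394], [0.0, 0.0, 0.0, 1.0]] [[415.48001312   0.         255.84601631]
 [  0.         415.48001312 192.81739448]
 [  0.           0.           1.        ]] 0.04654016648346828
```

View pics/scene.png

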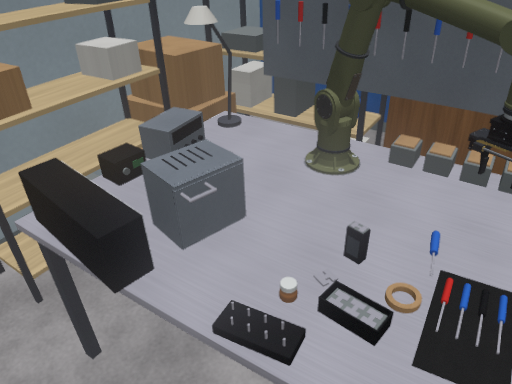

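View pics/top.png

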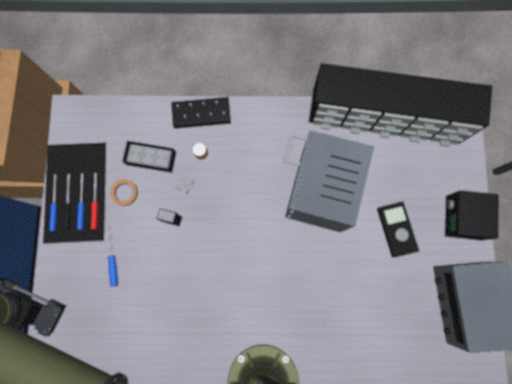

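```bash
cat > m.py <<'E'
from h import *
def load(n): return dict(np.load(n+'.npz'))
c=load('top'); P=full(c); h,w,_=P.shape
print('bench z',np.median(P[200:260,200:270,2]))
def show(lo,hi,u0,u1,v0,v1,tag,c=c,P=P):
    m=np.zeros((h,w),np.uint8); Z=P[...,2]; m[v0:v1,u0:u1]=((Z>lo)&(Z<hi))[v0:v1,u0:u1]
    n,l,st,ce=cv2.connectedComponentsWithStats(m); 
    k=1+np.argmax(st[1:,4]); q=P[l==k]
    r=cv2.minAreaRect(q[:,:2].astype(np.float32)*1000)
    print(tag,st[k,4],'z',np.median(q[:,2]).round(4),'rect',np.round(r[0],1),np.round(r[1],1),round(r[2],1),'mean',q.mean(0).round(4)); print(cv2.boxPoints(r).round(0).tolist())
    return q
show(.215,.24,270,390,120,245,'cab')
show(.18,.205,270,305,120,180,'handle')
show(.095,.125,140,195,195,235,'pack')
sc=load('scene'); Q=full(sc)
show(.215,.24,130,260,130,260,'cab s',sc,Q)
show(.18,.21,170,225,175,210,'handle s',sc,Q)
show(.095,.125,335,375,210,270,'pack s',sc,Q)
# other obstacles
for t,u0,u1,v0,v1 in(('strips',172,198,175,196),('jar',188,212,140,162),('case',120,180,138,175),('pegblock',168,235,90,130),('meter',375,420,200,260)):
    q=P[v0:v1,u0:u1].reshape(-1,3);q=q[q[:,2]>.004];print(t,q.min(0).round(3),q.max(0).round(3))
E
python3 m.py
```

```text
bench z 0.00033763454217139444
cab 5596 z 0.2261 rect [ 606.1 -191.7] [194.6 241.1] 75.1 mean [ 0.6034 -0.191   0.2261]
[[465.0, -255.0], [698.0, -317.0], [748.0, -129.0], [515.0, -67.0]]
handle 199 z 0.1989 rect [695.4 -87.9] [50.  91.7] 76.4 mean [ 0.6957 -0.0795  0.1989]
[[645.0, -101.0], [734.0, -123.0], [746.0, -74.0], [657.0, -53.0]]
pack 213 z 0.1102 rect [505.8 306.6] [57.7 35.7] 76.0 mean [0.5051 0.305  0.1098]
[[482.0, 283.0], [516.0, 274.0], [530.0, 330.0], [496.0, 339.0]]
cab s 2724 z 0.2255 rect [ 608.6 -192.1] [199.9 245.3] 75.5 mean [ 0.6217 -0.1831  0.2251]
[[465.0, -258.0], [702.0, -320.0], [752.0, -126.0], [515.0, -65.0]]
handle s 662 z 0.1969 rect [679.8 -90.1] [ 78.  171.3] 65.7 mean [ 0.688  -0.1038  0.1956]
[[586.0, -90.0], [742.0, -161.0], [774.0, -90.0], [618.0, -19.0]]
pack s 243 z 0.1082 rect [510.2 304.7] [56.7 40.3] 78.6 mean [0.5163 0.3077 0.1069]
[[485.0, 281.0], [524.0, 273.0], [536.0, 329.0], [496.0, 336.0]]
strips [0.35  0.008 0.004] [0.656 0.315 1.394]
jar [0.35  0.008 0.004] [0.781 0.261 1.394]
case [0.35  0.008 0.004] [0.788 0.495 1.394]
pegblock [0.35  0.008 0.004] [0.943 0.339 1.394]
meter [ 0.35  -0.517  0.004] [0.574 0.008 1.394]
```

Request:
step_arm([
  [[-0.22,-19,-12,-8,0],[-0.22,-19,-12,-8,0],[-0.22,-19,-12,-8,0],[-0.22,-19,-12,-8,0],[-0.22,-19,-12,-8,0]],
], grip_force=5)

```text
clock: 0.6
eef_pos: [0.3842, 0.4105, 0.3035]
tool_rot: [[-0.919, 0.394, 0.001], [0.394, 0.919, -0.0], [-0.001, 0.0, -1.0]]
ft_force: [0.8, -0.8, -0.5]
finger_gap: 0.631
grasp_force: 0.0
```

Request:
step_arm([
  [[-0.22,-20,-13,0,0],[-0.22,-20,-13,0,0],[-0.22,-20,-13,0,0],[-0.22,-20,-13,0,0],[-0.22,-20,-13,0,0]],
])

```text
clock: 1.1
eef_pos: [0.5168, 0.212, 0.3024]
tool_rot: [[-0.919, 0.394, 0.0], [0.394, 0.919, -0.001], [-0.001, -0.001, -1.0]]
ft_force: [-0.2, 1.0, -0.3]
finger_gap: 0.393
grasp_force: 0.0
```

Request:
step_arm([
  [[-0.22,-20,-13,0,0],[-0.22,-20,-13,0,0],[-0.22,-20,-13,0,0],[-0.22,-20,-13,0,0],[-0.22,-20,-13,0,0]],
])

```text
clock: 1.6
eef_pos: [0.6495, 0.0142, 0.3021]
tool_rot: [[-0.919, 0.393, -0.0], [0.393, 0.919, -0.001], [-0.0, -0.001, -1.0]]
ft_force: [0.3, 0.4, -0.2]
finger_gap: 0.391
grasp_force: 0.0
```

Request:
step_arm([
  [[-0.22,-8.2,-6,0,-8],[-0.22,-8.2,-6,0,-8],[-0.22,-8.2,-6,0,-8],[-0.22,-8.2,-6,0,-8],[-0.22,-8.2,-6,0,-8]],
])

```text
clock: 2.1
eef_pos: [0.7004, -0.0678, 0.3021]
tool_rot: [[-0.966, 0.258, -0.001], [0.258, 0.966, 0.001], [0.001, 0.001, -1.0]]
ft_force: [0.5, -0.5, -0.0]
finger_gap: 0.388
grasp_force: 0.0
```

Precise tracking. Look from the wrist.

```bash
python3 - <<'E'
from h import *
c=cam('wrist'); P=full(c); Z=P[...,2]; s=c['s']; print(s['eef_pos'],s['joints'].round(2))
R=np.array(s['tool_rot']); 
q=P.reshape(-1,3); q=(q[(c['range_z'].ravel()>0.02)]-s['eef_pos'])@R*1000; zz=-q[:,2]+s['eef_pos'][2]*1000
for lo,hi in((193,206),(220,232)):
    k=(zz>lo)&(zz<hi)&(abs(q[:,0])<90)&(abs(q[:,1])<120); r=q[k]; print(lo,len(r), np.percentile(r[:,:2],[1,10,50,90,99],axis=0).round(1).tolist(), np.median(zz[k]))
cv2.imwrite('pics/w1.png',c['frame'][:,:,::-1])
E
```

```text
[ 0.70044015 -0.06780025  0.30214944] [-0.23  0.44  0.43  1.18 -0.18  1.56  1.48]
193 2150 [[-46.1, -49.8], [-39.6, -49.4], [15.0, -9.9], [41.5, -1.1], [84.1, 0.8]] 200.02916039781329
220 12416 [[-35.7, -119.2], [-17.6, -112.4], [35.0, -82.7], [79.7, -54.0], [88.9, -48.7]] 226.46899943834728
```

View pics/w1.png

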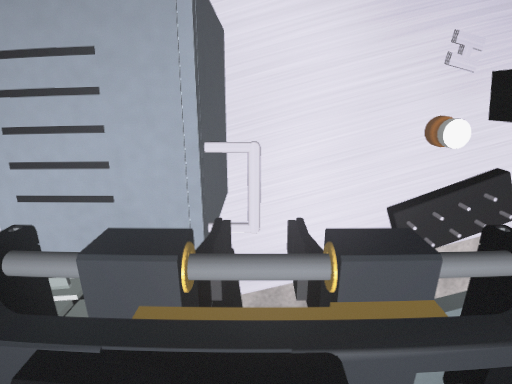

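Request:
step_arm([
  [[-0.22,0,-0.4,4,0],[-0.22,0,-0.4,8,0],[-0.22,0,-0.4,12.4,0],[-0.22,0,-0.4,12.4,0],[-0.22,0,-0.4,12.4,0]],
])

```text
clock: 2.65
eef_pos: [0.6995, -0.0714, 0.1794]
tool_rot: [[-0.966, 0.257, -0.0], [0.257, 0.966, 0.001], [0.001, 0.001, -1.0]]
ft_force: [0.1, 0.6, 0.5]
finger_gap: 0.39
grasp_force: 0.0
```

Request:
step_arm([
  [[-0.45,0,0,0,0],[-0.6,0,0,0,0],[-0.68,0,0,0,0],[-0.68,0,0,0,0]],
], grip_force=5)

```text
clock: 3.05
eef_pos: [0.7002, -0.0735, 0.1798]
tool_rot: [[-0.966, 0.259, 0.002], [0.259, 0.966, 0.0], [-0.002, 0.001, -1.0]]
ft_force: [0.1, 0.4, 0.4]
finger_gap: 0.178
grasp_force: 0.0
```

Request:
step_arm([
  [[-0.85,0,0,0,0],[-1,0,0,0,0],[-1,0,0,0,0],[-1,0,0,0,0]],
], grip_force=5)

```text
clock: 3.45
eef_pos: [0.7002, -0.0727, 0.1793]
tool_rot: [[-0.966, 0.259, 0.001], [0.259, 0.966, 0.001], [-0.001, 0.001, -1.0]]
ft_force: [-0.3, 2.7, 4.0]
finger_gap: 0.134
grasp_force: 5.0
```

Request:
step_arm([
  [[-1,0,0.1,0,0],[-1,0,0.1,0,0],[-1,0,0.2,0,0],[-1,0,0.2,0,0]],
], grip_force=35)

```text
clock: 3.85
eef_pos: [0.7002, -0.0727, 0.1793]
tool_rot: [[-0.966, 0.26, 0.001], [0.26, 0.966, -0.001], [-0.001, -0.001, -1.0]]
ft_force: [-0.5, 0.1, 5.3]
finger_gap: 0.127
grasp_force: 35.0
```

Request:
step_arm([
  [[-1,0,0.1,0,0],[-1,0,0.2,0,0],[-1,0,0.2,0,0]],
])

```text
clock: 4.15
eef_pos: [0.7002, -0.0727, 0.1793]
tool_rot: [[-0.965, 0.261, -0.0], [0.261, 0.965, -0.004], [-0.001, -0.004, -1.0]]
ft_force: [-1.6, -2.3, 5.4]
finger_gap: 0.125
grasp_force: 35.0
```

Request:
step_arm([
  [[-1,0,0.2,0,0],[-1,0,0.4,0,0],[-1,0,0.4,0,0]],
])

```text
clock: 4.45
eef_pos: [0.7002, -0.0726, 0.1793]
tool_rot: [[-0.965, 0.264, -0.002], [0.264, 0.964, -0.008], [-0.0, -0.008, -1.0]]
ft_force: [-4.5, -7.0, 7.2]
finger_gap: 0.122
grasp_force: 35.0
```

Request:
step_arm([
  [[-1,0,0.2,0,0],[-1,0,0.4,0,0],[-1,0,0.4,0,0]],
])

```text
clock: 4.75
eef_pos: [0.7002, -0.0725, 0.1793]
tool_rot: [[-0.964, 0.267, -0.004], [0.267, 0.964, -0.012], [0.0, -0.013, -1.0]]
ft_force: [-6.0, -11.7, 6.6]
finger_gap: 0.124
grasp_force: 35.0
```

Request:
step_arm([
  [[-1,0,0.2,0,0],[-1,0,0.3,0,0],[-1,0,0.3,0,0]],
])

```text
clock: 5.05
eef_pos: [0.7002, -0.0723, 0.1793]
tool_rot: [[-0.963, 0.269, -0.005], [0.269, 0.963, -0.015], [0.001, -0.016, -1.0]]
ft_force: [-6.5, -15.2, 7.2]
finger_gap: 0.124
grasp_force: 35.0
```

Request:
step_arm([
  [[-1,0,0.2,0,0],[-1,0,0.2,0,0],[-1,0,0.2,0,0]],
])

```text
clock: 5.35
eef_pos: [0.6999, -0.0683, 0.1792]
tool_rot: [[-0.963, 0.268, -0.007], [0.268, 0.963, -0.011], [0.004, -0.013, -1.0]]
ft_force: [-10.5, -4.0, 9.8]
finger_gap: 0.126
grasp_force: 35.3
```

```bash
cat > arc.py <<'E'
import numpy as np
# arc(start cmd xy, start yaw deg of tool y, list of thetas, hinge, handle0, yaw0): rows in tool axes (tool z down)
H=np.array([.5119,-.0796]); A0=np.array([.7002,-.0727])
def rot(t): return np.array([[np.cos(t),-np.sin(t)],[np.sin(t),np.cos(t)]])
def arc(p,yaw,ths,yaw0=75.05):
    i=0
    while i<len(ths):
        y=np.radians(yaw); ey=np.array([np.cos(y),np.sin(y)]); ex=np.array([-ey[1],ey[0]])  # x=y×z, z down
        rows=[]
        for t in ths[i:i+5]:
            q=H+rot(t)@(A0-H); d=(q-p)*100
            rows.append([-1,round(d@ex,1),round(d@ey,1),0,round(-(yaw0+np.degrees(t)-yaw),1)])
        print(rows); r=rows[-1]; p=p+(r[1]*ex+r[2]*ey)/100; yaw-=r[4]; i+=5
    print('end',p,yaw)
if __name__=='__main__':
    arc(np.array([.704,-.0553]),75.05,np.linspace(.12,1.25,20))
E
python3 arc.py
```

```text
[[-1, np.float64(0.7), np.float64(0.3), 0, np.float64(-6.9)], [-1, np.float64(1.2), np.float64(1.3), 0, np.float64(-10.3)], [-1, np.float64(1.7), np.float64(2.3), 0, np.float64(-13.7)], [-1, np.float64(2.3), np.float64(3.3), 0, np.float64(-17.1)], [-1, np.float64(3.0), np.float64(4.2), 0, np.float64(-20.5)]]
[[-1, np.float64(0.4), np.float64(1.0), 0, np.float64(-3.4)], [-1, np.float64(0.8), np.float64(2.1), 0, np.float64(-6.8)], [-1, np.float64(1.3), np.float64(3.1), 0, np.float64(-10.2)], [-1, np.float64(1.8), np.float64(4.1), 0, np.float64(-13.6)], [-1, np.float64(2.4), np.float64(5.0), 0, np.float64(-17.0)]]
[[-1, np.float64(0.4), np.float64(1.1), 0, np.float64(-3.5)], [-1, np.float64(0.8), np.float64(2.1), 0, np.float64(-6.9)], [-1, np.float64(1.3), np.float64(3.1), 0, np.float64(-10.3)], [-1, np.float64(1.8), np.float64(4.1), 0, np.float64(-13.7)], [-1, np.float64(2.4), np.float64(5.1), 0, np.float64(-17.1)]]
[[-1, np.float64(0.4), np.float64(1.0), 0, np.float64(-3.4)], [-1, np.float64(0.8), np.float64(2.1), 0, np.float64(-6.8)], [-1, np.float64(1.3), np.float64(3.1), 0, np.float64(-10.2)], [-1, np.float64(1.8), np.float64(4.1), 0, np.float64(-13.6)], [-1, np.float64(2.4), np.float64(5.0), 0, np.float64(-17.0)]]
end [0.56502042 0.10154269] 146.65
```

Request:
step_arm([
  [[-1,0.7,0.3,-0.3,-6.9],[-1,1.2,1.3,-0.3,-10.3],[-1,1.7,2.3,-0.3,-13.7],[-1,2.3,3.3,-0.3,-17.1],[-1,3.0,4.2,-0.3,-20.5]],
], grip_force=15)

```text
clock: 5.85
eef_pos: [0.6859, -0.0085, 0.1795]
tool_rot: [[-0.995, -0.098, -0.001], [-0.098, 0.995, -0.001], [0.001, -0.001, -1.0]]
ft_force: [4.6, 1.0, -5.6]
finger_gap: 0.129
grasp_force: 14.9
```

Request:
step_arm([
  [[-1,0.4,1.0,0,-3.4],[-1,0.8,2.1,0,-6.8],[-1,1.3,3.1,0,-10.2],[-1,1.8,4.1,0,-13.6],[-1,2.4,5.0,0,-17.0]],
])

```text
clock: 6.35
eef_pos: [0.6568, 0.0392, 0.1794]
tool_rot: [[-0.923, -0.385, -0.001], [-0.385, 0.923, -0.001], [0.002, -0.0, -1.0]]
ft_force: [2.9, 2.0, -4.3]
finger_gap: 0.131
grasp_force: 15.0
```

Request:
step_arm([
  [[-1,0.4,1.1,0,-3.5],[-1,0.8,2.1,0,-6.9],[-1,1.3,3.1,0,-10.3],[-1,1.8,4.1,0,-13.7],[-1,2.4,5.1,0,-17.1]],
])

```text
clock: 6.85
eef_pos: [0.6145, 0.0765, 0.1794]
tool_rot: [[-0.769, -0.639, -0.002], [-0.639, 0.769, -0.002], [0.003, 0.0, -1.0]]
ft_force: [1.1, -0.1, -3.7]
finger_gap: 0.132
grasp_force: 15.0
```

Request:
step_arm([
  [[-1,0.4,1.0,0,-3.4],[-1,0.8,2.1,0,-6.8],[-1,1.3,3.1,0,-10.2],[-1,1.8,4.1,0,-13.6],[-1,2.4,5.0,0,-17.0]],
])

```text
clock: 7.35
eef_pos: [0.5638, 0.0992, 0.1794]
tool_rot: [[-0.549, -0.836, -0.003], [-0.836, 0.549, -0.002], [0.003, 0.001, -1.0]]
ft_force: [0.8, 0.9, -4.3]
finger_gap: 0.132
grasp_force: 15.0
```

Request:
step_arm([
  [[-0.6,0,0,0,0],[-0.3,0,0,0,0],[-0.2,0,0,0,0],[-0.2,0,0,0,0]],
])

```text
clock: 7.75
eef_pos: [0.5659, 0.0996, 0.1817]
tool_rot: [[-0.552, -0.834, 0.001], [-0.834, 0.552, -0.0], [-0.0, -0.001, -1.0]]
ft_force: [-0.2, -0.2, -0.3]
finger_gap: 0.36
grasp_force: 0.0
```

Request:
step_arm([
  [[-0.2,0,0,-4,0],[-0.2,0,0,-8,0],[-0.2,0,0,-12,0],[-0.2,0,0,-12,0]],
])

```text
clock: 8.15
eef_pos: [0.5684, 0.1002, 0.3084]
tool_rot: [[-0.551, -0.834, 0.011], [-0.834, 0.552, 0.003], [-0.008, -0.008, -1.0]]
ft_force: [1.2, -0.2, 0.2]
finger_gap: 0.403
grasp_force: 0.0
```

Request:
step_arm([
  [[0.5,-3,3.3,0,8.5],[1,-6,6.6,0,17],[1,-9,9.9,0,25.5],[1,-11,13,0,34],[1,-14,16.4,0,42.5]],
])

```text
clock: 8.65
eef_pos: [0.5054, 0.3067, 0.3013]
tool_rot: [[-0.967, -0.256, 0.0], [-0.256, 0.967, -0.0], [-0.0, -0.001, -1.0]]
ft_force: [0.2, -0.5, 0.7]
finger_gap: 0.766
grasp_force: 0.0
```

Request:
step_arm([
  [[1,0,0,0,8.5],[1,0,0,0,17],[1,0,0,0,25.5],[1,0,0,0,28.2],[1,0,0,0,28.2]],
])

```text
clock: 9.15
eef_pos: [0.506, 0.306, 0.301]
tool_rot: [[-0.974, 0.225, -0.0], [0.225, 0.974, -0.0], [0.0, -0.001, -1.0]]
ft_force: [0.5, -0.5, -0.0]
finger_gap: 1.0
grasp_force: 0.0
```

```bash
cat > w.py <<'E'
from h import *
t=cam('top'); c=cam('wrist'); s=c['s']; P=full(c); R=np.array(s['tool_rot']); print(s['eef_pos'],s['joints'].round(2))
Z=P[...,2]; m=((Z>.1)&(Z<.118)&(c['range_z']>.03)).astype(np.uint8)
n,l,st,ce=cv2.connectedComponentsWithStats(m)
for k in range(1,n):
    if st[k,4]<300: continue
    q=P[l==k]; r=cv2.minAreaRect(q[:,:2].astype(np.float32)*1000); print(st[k],np.round(r[0],1),np.round(r[1],1),r[2],np.median(q[:,2]), 'tool',((np.r_[np.array(r[0])/1000,.11]-s['eef_pos'])@R*1000).round(1))
cv2.imwrite('pics/w2.png',c['frame'][:,:,::-1])
# door top edge from top camera
P=full(t); Z=P[...,2]; X=P[...,0];Y=P[...,1]
m=(Z>.203)&(Z<.218)&(X>.49)&(X<.68)&(Y>-.06)&(Y<.2); q=P[m][:,:2].astype(np.float32)*1000
print('door',len(q)); r=cv2.minAreaRect(q); print(r, cv2.fitLine(q,cv2.DIST_HUBER,0,.01,.01).ravel())
m=(Z>.12)&(Z<.145)&(X>.49)&(X<.7)&(Y>-.06)&(Y<.2); q=P[m][:,:2].astype(np.float32)*1000; print('rack',len(q),cv2.minAreaRect(q) if len(q) else 0)
cv2.imwrite('pics/t2.png',cv2.resize(t['frame'][100:300,180:420,::-1],None,fx=3,fy=3))
np.savez('top2.npz',**{k:v for k,v in t.items() if k!='s'})
E
python3 w.py
```

```text
[0.50594954 0.30597397 0.30106924] [-0.67  0.17  0.09  1.48 -0.02  1.49  0.77]
[ 236  152   45   30 1296] [507.  305.3] [55.4 36.3] 76.58497619628906 0.11056431965353622 tool [ -1.2  -0.3 191.1]
door 367
((555.678955078125, 44.53667449951172), (224.0592498779297, 60.05312728881836), 57.42115020751953) [5.3590769e-01 8.4427661e-01 5.7462909e+02 3.2485744e+01]
rack 182 ((595.0632934570312, 18.203201293945312), (223.52992248535156, 60.943031311035156), 57.442710876464844)
```

View pics/t2.png

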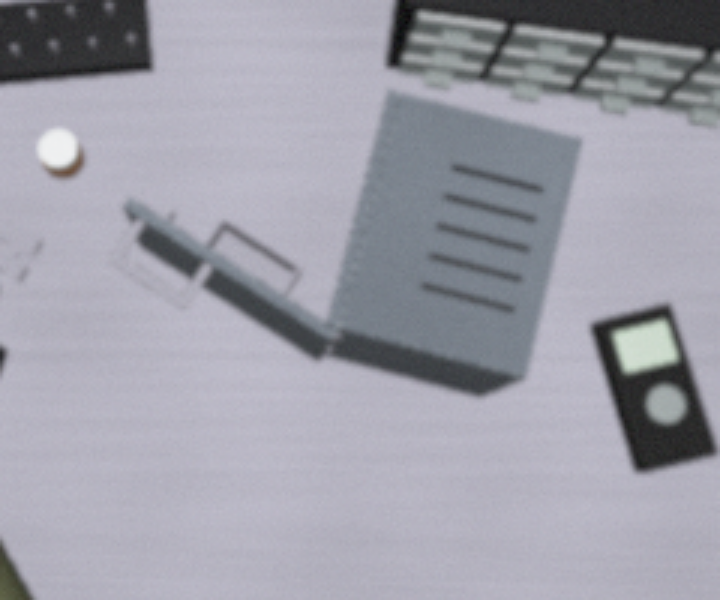

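Request:
step_arm([
  [[1,-0.1,0,5,0],[1,-0.1,0,10,0],[1,-0.1,0,15,0],[1,-0.1,0,20,0],[1,-0.1,0,22.5,0]],
])

```text
clock: 9.75
eef_pos: [0.5042, 0.304, 0.0716]
tool_rot: [[-0.975, 0.223, -0.006], [0.223, 0.975, -0.004], [0.005, -0.005, -1.0]]
ft_force: [-0.3, -0.0, 0.0]
finger_gap: 0.998
grasp_force: 0.0
```

Request:
step_arm([
  [[0.6,0,0,0,0],[0.3,0,0,0,0],[0,0,0,0,0],[0,0,0,0,0],[0,0,0,0,0]],
], grip_force=25)

```text
clock: 10.25
eef_pos: [0.5078, 0.306, 0.0785]
tool_rot: [[-0.975, 0.224, 0.002], [0.224, 0.975, 0.001], [-0.002, 0.001, -1.0]]
ft_force: [-0.5, -0.9, 6.2]
finger_gap: 0.638
grasp_force: 24.8
```

Request:
step_arm([
  [[0,0,0,-2,0],[0,0,0,-7,0],[0,0,0,-12,0],[0,0,0,-17,0],[0,0,0,-22,0]],
])

```text
clock: 10.75
eef_pos: [0.5061, 0.3054, 0.2983]
tool_rot: [[-0.975, 0.224, -0.001], [0.224, 0.975, -0.0], [0.0, -0.0, -1.0]]
ft_force: [2.0, -0.6, -3.8]
finger_gap: 0.64
grasp_force: 24.9
```

Request:
step_arm([
  [[0,0,0,-4,0],[0,-1.5,-2.7,-4,0],[0,-3.5,-6.3,-4,0],[0,-5.5,-10,-4,0],[0,-7.6,-13.7,-4,0]],
])

```text
clock: 11.25
eef_pos: [0.5499, 0.1539, 0.3363]
tool_rot: [[-0.975, 0.223, -0.001], [0.223, 0.975, 0.0], [0.001, -0.0, -1.0]]
ft_force: [1.5, -0.4, -3.7]
finger_gap: 0.642
grasp_force: 24.9
```

Request:
step_arm([
  [[0,-2,-3.7,0,5],[0,-4,-7.4,0,10],[0,-6,-11,0,15],[0,-7.6,-13.7,0,20],[0,-7.6,-13.7,0,20]],
])

```text
clock: 11.75
eef_pos: [0.5937, -0.0029, 0.3362]
tool_rot: [[-0.833, 0.554, -0.0], [0.554, 0.833, -0.004], [-0.002, -0.004, -1.0]]
ft_force: [-1.2, -0.0, -3.7]
finger_gap: 0.642
grasp_force: 24.9
```

```bash
cat > w3.py <<'E'
from h import *
c=cam('wrist'); s=c['s']; P=full(c); R=np.array(s['tool_rot']); print(s['eef_pos'],s['joints'].round(2),s['ft_force'],np.round(c['T_tool_cam'],3).tolist())
np.savez('w3.npz',**{k:v for k,v in c.items() if k!='s'})
cv2.imwrite('pics/w3.png',c['frame'][:,:,::-1])
E
python3 w3.py
```

```text
[ 0.59372319 -0.00286707  0.33615323] [-0.34  0.17  0.35  1.42 -0.05  1.56  0.99] [-1.20402574 -0.01469677 -3.66997571] [[0.001, -0.96, -0.28, 0.077], [1.0, 0.001, -0.001, 0.001], [0.001, -0.28, 0.96, -0.163], [0.0, 0.0, 0.0, 1.0]]
```

View pics/w3.png

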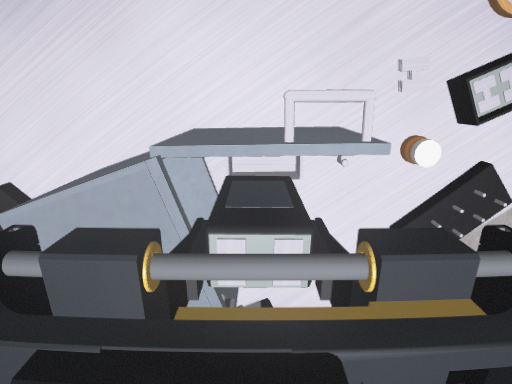

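```bash
cat > d3.py <<'E'
from h import *
import sys
c=dict(np.load(sys.argv[1])); P=full(c); Z=P[...,2]
v,u=np.mgrid[0:384,0:512]
m=(abs(Z-.212)<.006)&(u>140)&(u<400)&(v<175)
print(m.sum(), 'uv', u[m].min(),u[m].max())
bot=[];top=[]
for x in range(160,384,4):
    k=np.where(m[:,x])[0]
    if len(k)>2: bot.append((x,k.max()+.5)); top.append((x,k.min()-.5))
for n,e in(('inner',bot),('outer',top)):
    q=plane(c,e,.212)[:,:2]*1000; f=cv2.fitLine(q.astype(np.float32),cv2.DIST_HUBER,0,.01,.01).ravel()
    a=np.degrees(np.arctan2(f[1],f[0]))%180; H=np.array([511.9,-79.6]); nn=np.array([np.sin(np.radians(a)),-np.cos(np.radians(a))])
    print(n,len(q),'angle',a.round(2),'pt',f[2:].round(1),'offset of line from H along inward',((f[2:]-H)@nn).round(1))
e=plane(c,[(u[m].min(),152),(u[m].max(),151)],.212)*1000; print(e.round(1), np.linalg.norm(e[1]-e[0]))
cr=c['frame'][135:190,140:400,::-1]; cv2.imwrite('pics/w3c.png',cv2.resize(cr,None,fx=3,fy=3,interpolation=cv2.INTER_CUBIC))
E
python3 d3.py w3.npz
```

```text
3098 uv 141 390
inner 56 angle 57.39 pt [580.1  23.7] offset of line from H along inward 1.8
outer 56 angle 57.36 pt [566.3  25.7] offset of line from H along inward -11.0
[[504.1 -83.9 212. ]
 [639.7 122.8 212. ]] 247.2195737885576
```

View pics/w3c.png

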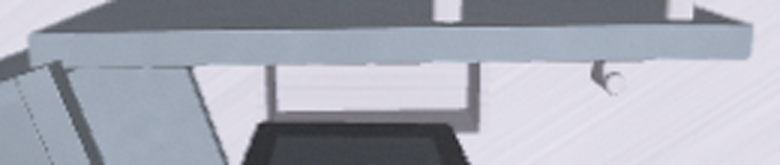

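```bash
python3 - <<'E'
from h import *
c=dict(np.load('w3.npz')); a=np.radians(57.4); d=np.array([np.cos(a),np.sin(a)]); i=np.array([d[1],-d[0]]); H=np.array([.5119,-.0796])
for n,uv,z in(('frontlip outer top',(299,178.7),.135),('left lip corner outer',(228.5,166),.135),('right lip outer',(299.5,166),.135),('free corner inner',(390,153.5),.212),('hinge corner outer',(150.5,146),.212)):
    p=plane(c,[uv],z)[0,:2]-H; print(n,'in',(p@i*1000).round(1),'along',(p@d*1000).round(1))
s=ctrl.sense(); R=s['tool_rot']
# pack pose in hand: top face corners from depth
P=full(c); m=(abs(P[...,2]-(s['eef_pos'][2]+.031))<.006); v,u=np.mgrid[0:384,0:512]; m&=(u>205)&(u<315)&(v>225)&(v<300)
q=(P[m]-s['eef_pos'])@R*1000; print(len(q),np.percentile(q,[1,50,99],axis=0).round(1).tolist())
T=H+.1155*d+(.022+.0015)*i; e=(np.r_[T,0]-s['eef_pos'])@R*100; print(T,'move cm',e[:2].round(2),'yaw',np.degrees(np.arctan2(R[1,1],R[0,1])), s['eef_pos'])
E
```

```text
frontlip outer top in 46.1 along 159.5
left lip corner outer in 28.1 along 70.1
right lip outer in 29.5 along 159.8
free corner inner in 1.1 along 239.6
hinge corner outer in -10.1 along 2.5
3788 [[-17.3, -28.5, -34.6], [8.7, -1.7, -32.2], [15.9, 25.0, -27.4]]
[0.59392566 0.00504214] move cm [0.16 0.42] yaw 56.71653887041967 [0.5933179  0.00105553 0.336078  ]
```

Request:
step_arm([
  [[0,0,0,0,-0.7],[0,0,0,0,-0.7],[0,0,0,3,-0.7],[0,0,0,6,-0.7],[0,0,0,9,-0.7]],
])

```text
clock: 12.3
eef_pos: [0.5934, 0.0066, 0.2457]
tool_rot: [[-0.847, 0.531, 0.001], [0.531, 0.847, 0.001], [-0.0, 0.001, -1.0]]
ft_force: [-0.2, -0.2, -3.9]
finger_gap: 0.64
grasp_force: 24.9
```

Request:
step_arm([
  [[0,0,0,0.5,0],[0,0,0,0.5,0],[0,0,0,0.5,0],[0,0,0,0.5,0]],
])

```text
clock: 12.7
eef_pos: [0.5946, 0.005, 0.2437]
tool_rot: [[-0.846, 0.533, 0.003], [0.533, 0.846, 0.0], [-0.003, 0.002, -1.0]]
ft_force: [-0.5, -0.0, -3.7]
finger_gap: 0.644
grasp_force: 24.9
```

Request:
step_arm([
  [[0,0.2,0,0,0],[0,0.2,0,1.5,0],[0,0.2,0,3,0],[0,0.2,0,4.5,0],[0,0.2,0,5.5,0]],
])

```text
clock: 13.2
eef_pos: [0.5906, 0.0058, 0.1838]
tool_rot: [[-0.846, 0.534, -0.003], [0.534, 0.846, -0.0], [0.003, -0.002, -1.0]]
ft_force: [-0.0, -0.2, -4.5]
finger_gap: 0.646
grasp_force: 24.9
```

Request:
step_arm([
  [[0,0,0,0.5,0],[0,0,0,1,0],[0,0,0,1.3,0],[0,0,0,1.3,0]],
])

```text
clock: 13.6
eef_pos: [0.5919, 0.0059, 0.1735]
tool_rot: [[-0.846, 0.533, -0.0], [0.533, 0.846, 0.0], [0.0, -0.0, -1.0]]
ft_force: [-0.6, -0.5, -4.3]
finger_gap: 0.643
grasp_force: 24.9
```

Request:
step_arm([
  [[0,0,0,0.2,0],[0,0,0,0.4,0],[0,0,0,0.4,0]],
])

```text
clock: 13.9
eef_pos: [0.5918, 0.0059, 0.1695]
tool_rot: [[-0.846, 0.534, -0.0], [0.534, 0.846, 0.0], [0.0, 0.0, -1.0]]
ft_force: [1.2, 0.2, -3.8]
finger_gap: 0.643
grasp_force: 24.9
```

Request:
step_arm([
  [[0,0,0,0.2,0],[0,0,0,0.2,0],[0,0,0,0.2,0]],
])

```text
clock: 14.2
eef_pos: [0.5924, 0.0056, 0.1685]
tool_rot: [[-0.846, 0.534, 0.002], [0.534, 0.846, 0.0], [-0.001, 0.001, -1.0]]
ft_force: [-1.3, -1.4, 1.5]
finger_gap: 0.644
grasp_force: 24.9
```

Request:
step_arm([
  [[0.35,0,0,-0.1,0],[0.5,0,0,-0.1,0],[0.7,0,0,-0.1,0],[0.7,0,0,-0.1,0],[0.7,0,0,-0.1,0]],
])

```text
clock: 14.7
eef_pos: [0.5919, 0.006, 0.1686]
tool_rot: [[-0.846, 0.533, 0.0], [0.533, 0.846, 0.0], [-0.0, 0.0, -1.0]]
ft_force: [0.4, 0.9, 0.9]
finger_gap: 0.835
grasp_force: 0.0
```

Request:
step_arm([
  [[0.7,0,0,-2,0],[0.7,0,0,-5,0],[0.7,0,0,-9,0],[0.7,0,0,-14,0],[0.7,0,0,-14,0]],
])

```text
clock: 15.2
eef_pos: [0.5951, 0.0057, 0.3165]
tool_rot: [[-0.846, 0.534, 0.013], [0.534, 0.846, 0.001], [-0.01, 0.008, -1.0]]
ft_force: [-0.0, 0.7, -0.5]
finger_gap: 0.849
grasp_force: 0.0
```

```bash
sed -i 's/w3/w4/g' w3.py; python3 w3.py; python3 - <<'E'
from h import *
c=dict(np.load('w4.npz')); P=full(c); Z=P[...,2]; m=abs(Z-.2)<.009; v,u=np.mgrid[0:384,0:512]; m&=(v>150)
a=np.radians(57.4); d=np.array([np.cos(a),np.sin(a)]); i=np.array([d[1],-d[0]]); H=np.array([.5119,-.0796])
n,l,st,ce=cv2.connectedComponentsWithStats(m.astype(np.uint8))
for k in range(1,n):
    if st[k,4]>300:
        q=P[l==k]; r=cv2.minAreaRect(q[:,:2].astype(np.float32)*1000); p=np.array(r[0])/1000-H; print(st[k],np.median(q[:,2]),r,(p@i).round(4),(p@d).round(4))
E
```

```text
[0.59507239 0.00569127 0.31648334] [-0.35  0.17  0.34  1.47 -0.06  1.51  1.  ] [-0.02199955  0.6731539  -0.51006601] [[0.001, -0.96, -0.28, 0.077], [1.0, 0.001, -0.001, 0.001], [0.001, -0.28, 0.96, -0.163], [0.0, 0.0, 0.0, 1.0]]
[ 227  162   57   34 1900] 0.20073394215801801 ((591.3787231445312, 5.166423797607422), (56.18259048461914, 34.70317840576172), 58.02679443359375) 0.0213 0.1142
```

View pics/w4.png

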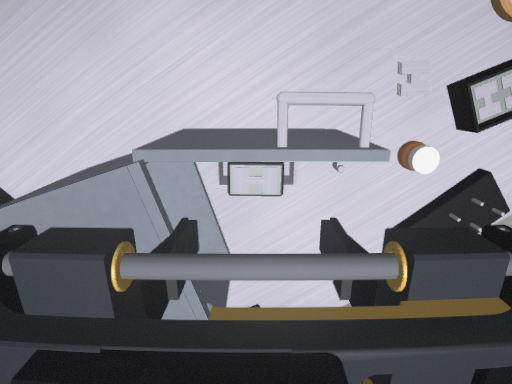

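Request:
step_arm([
  [[0,1.5,1.3,0,-8.5],[-0.22,3,2.6,0,-17],[-0.22,4.5,3.9,0,-25.5],[-0.22,6,5.3,0,-34],[-0.22,7.5,6.6,0,-42.5]],
])

```text
clock: 15.75
eef_pos: [0.5628, 0.1026, 0.3069]
tool_rot: [[-0.983, -0.184, -0.002], [-0.184, 0.983, -0.0], [0.002, 0.0, -1.0]]
ft_force: [0.1, -0.3, 0.6]
finger_gap: 0.48
grasp_force: 0.0
```

Request:
step_arm([
  [[-0.22,0,0,0,-8.5],[-0.22,0,0,0,-17],[-0.22,0,0,0,-25.5],[-0.22,0,0,0,-34],[-0.22,0,0,0,-42.5]],
])

```text
clock: 16.25
eef_pos: [0.563, 0.1016, 0.3069]
tool_rot: [[-0.6, -0.8, -0.002], [-0.8, 0.6, -0.001], [0.002, 0.002, -1.0]]
ft_force: [0.2, 0.6, 0.0]
finger_gap: 0.392
grasp_force: 0.0
```

Request:
step_arm([
  [[-0.22,0,0,0,-4.2],[-0.22,0,0,0,-4.2],[-0.22,0,0,0,-4.2]],
])

```text
clock: 16.55
eef_pos: [0.5632, 0.1016, 0.3075]
tool_rot: [[-0.547, -0.837, -0.002], [-0.837, 0.547, -0.0], [0.001, 0.001, -1.0]]
ft_force: [0.1, 0.1, 0.8]
finger_gap: 0.389
grasp_force: 0.0
```

```bash
python3 - <<'E'
from h import *
c=cam('wrist'); P=full(c); s=c['s']; print(s['eef_pos'],s['joints'].round(2),np.degrees(np.arctan2(s['tool_rot'][1,1],s['tool_rot'][0,1])))
R=np.array(s['tool_rot']); q=P.reshape(-1,3); q=(q[c['range_z'].ravel()>.05]-s['eef_pos'])@R*1000; zz=s['eef_pos'][2]*1000-q[:,2]
for x0,x1 in((0,12),(12,24),(24,36)):
  k=(zz>190)&(zz<206)&(q[:,0]>x0)&(q[:,0]<x1)&(abs(q[:,1])<25); r=q[k]; print(x0,len(r),np.percentile(r[:,1],[2,50,98]).round(1) if len(r) else '')
k=(zz>190)&(zz<206)&(abs(q[:,0])<60)&(abs(q[:,1])<12); print('x ext',np.percentile(q[k][:,0],[1,99]).round(1))
k=(abs(zz-212)<4)&(abs(q[:,1]+50)<25)&(abs(q[:,0])<90);print('door top y',np.percentile(q[k][:,1],[2,98]).round(1),k.sum())
E
```

```text
[0.5632385  0.10161043 0.30753916] [-0.38  0.13  0.17  1.52 -0.02  1.5   2.36] 146.84591524716328
0 151 [-4.1  1.6  7.5]
12 152 [-4.1  1.1  6.3]
24 155 [-4.   0.7  6.3]
x ext [-42.6  45.2]
door top y [-55.3 -43.6] 2027
```

Request:
step_arm([
  [[-0.22,0,0.1,4,0],[-0.22,0,0.1,8,0],[-0.22,0,0.1,12.6,0],[-0.22,0,0.1,12.6,0],[-0.5,0,0.1,12.6,0]],
])

```text
clock: 17.1
eef_pos: [0.5627, 0.1022, 0.1829]
tool_rot: [[-0.546, -0.838, -0.001], [-0.838, 0.546, -0.0], [0.001, 0.001, -1.0]]
ft_force: [1.2, -0.7, 1.1]
finger_gap: 0.356
grasp_force: 0.0
```

Request:
step_arm([
  [[-0.5,0,0,0,0],[-0.5,0,0,0,0]],
])

```text
clock: 17.3
eef_pos: [0.5646, 0.1026, 0.1856]
tool_rot: [[-0.546, -0.838, 0.005], [-0.838, 0.546, 0.001], [-0.004, -0.003, -1.0]]
ft_force: [-0.2, 0.2, -0.3]
finger_gap: 0.265
grasp_force: 0.0
```

```bash
python3 - <<'E'
import arc, numpy as np
arc.A0=arc.A0-.005*np.array([.258,.966])
arc.arc(np.array([.5624,.1021]),146.85,np.linspace(1.22,.10,20))
E
```

```text
[[-1, np.float64(-0.2), np.float64(-1.3), 0, np.float64(1.9)], [-1, np.float64(-0.4), np.float64(-2.4), 0, np.float64(5.3)], [-1, np.float64(-0.6), np.float64(-3.5), 0, np.float64(8.7)], [-1, np.float64(-0.7), np.float64(-4.5), 0, np.float64(12.0)], [-1, np.float64(-0.7), np.float64(-5.7), 0, np.float64(15.4)]]
[[-1, np.float64(-0.3), np.float64(-1.0), 0, np.float64(3.4)], [-1, np.float64(-0.5), np.float64(-2.1), 0, np.float64(6.8)], [-1, np.float64(-0.6), np.float64(-3.2), 0, np.float64(10.1)], [-1, np.float64(-0.7), np.float64(-4.3), 0, np.float64(13.5)], [-1, np.float64(-0.7), np.float64(-5.4), 0, np.float64(16.9)]]
[[-1, np.float64(-0.3), np.float64(-1.1), 0, np.float64(3.4)], [-1, np.float64(-0.5), np.float64(-2.2), 0, np.float64(6.8)], [-1, np.float64(-0.6), np.float64(-3.2), 0, np.float64(10.1)], [-1, np.float64(-0.7), np.float64(-4.3), 0, np.float64(13.5)], [-1, np.float64(-0.7), np.float64(-5.4), 0, np.float64(16.9)]]
[[-1, np.float64(-0.3), np.float64(-1.1), 0, np.float64(3.4)], [-1, np.float64(-0.5), np.float64(-2.2), 0, np.float64(6.7)], [-1, np.float64(-0.6), np.float64(-3.3), 0, np.float64(10.1)], [-1, np.float64(-0.7), np.float64(-4.4), 0, np.float64(13.5)], [-1, np.float64(-0.7), np.float64(-5.5), 0, np.float64(16.9)]]
end [ 0.6980064  -0.05883841] 80.74999999999997
```

Request:
step_arm([
  [[-0.5,-0.1,-0.7,0,1],[-0.5,-0.3,-1.7,0,4],[-0.5,-0.5,-3.0,0,7.5],[-0.5,-0.7,-4.5,0,12],[-0.5,-0.7,-5.7,0,15.4]],
])

```text
clock: 17.8
eef_pos: [0.616, 0.0769, 0.1837]
tool_rot: [[-0.751, -0.661, 0.002], [-0.661, 0.751, 0.001], [-0.002, -0.001, -1.0]]
ft_force: [0.1, 1.3, 0.5]
finger_gap: 0.253
grasp_force: 0.2
```

Request:
step_arm([
  [[-0.5,-0.3,-1,0,3.4],[-0.5,-0.5,-2.1,0,6.8],[-0.5,-0.6,-3.2,0,10.1],[-0.5,-0.7,-4.3,0,13.5],[-0.5,-0.7,-5.4,0,16.9]],
])

```text
clock: 18.3
eef_pos: [0.6567, 0.0413, 0.1836]
tool_rot: [[-0.91, -0.415, 0.002], [-0.415, 0.91, 0.001], [-0.002, -0.0, -1.0]]
ft_force: [-0.0, 1.1, -0.7]
finger_gap: 0.246
grasp_force: 0.4
```

Request:
step_arm([
  [[-0.5,-0.3,-1.1,0,3.4],[-0.5,-0.5,-2.2,0,6.8],[-0.5,-0.6,-3.2,0,10.1],[-0.5,-0.7,-4.3,0,13.5],[-0.5,-0.7,-5.4,0,16.9]],
])

```text
clock: 18.8
eef_pos: [0.6856, -0.0049, 0.1836]
tool_rot: [[-0.991, -0.132, 0.002], [-0.132, 0.991, 0.0], [-0.002, 0.0, -1.0]]
ft_force: [0.4, -0.0, 0.0]
finger_gap: 0.249
grasp_force: 0.4
```

Request:
step_arm([
  [[-0.5,-0.3,-1.1,0,3.4],[-0.5,-0.5,-2.2,0,6.7],[-0.5,-0.6,-3.2,0,10],[-0.5,-0.7,-4,0,12.5],[-0.5,-0.7,-4.4,0,13.5]],
])

```text
clock: 19.3
eef_pos: [0.6978, -0.0489, 0.1832]
tool_rot: [[-0.995, 0.103, 0.001], [0.103, 0.995, -0.001], [-0.001, -0.001, -1.0]]
ft_force: [0.1, 0.0, 0.0]
finger_gap: 0.248
grasp_force: 0.1
```

```bash
python3 - <<'E'
import arc, numpy as np
from plant import ctrl
s=ctrl.sense(); print(s['eef_pos'],s['ft_force'],s['finger_gap'])
arc.A0=arc.A0-.005*np.array([.258,.966]); y=np.degrees(np.arctan2(s['tool_rot'][1,1],s['tool_rot'][0,1]));print(y)
arc.arc(s['eef_pos'][:2],y,[.1,.06,.03,0.])
E
```

```text
[ 0.69776984 -0.0489164   0.18316506] [0.07343213 0.02197375 0.04592321] 0.24779136750118216
84.10921966404814
[[-1, np.float64(-0.1), np.float64(-1.0), 0, np.float64(3.3)], [-1, np.float64(-0.2), np.float64(-1.7), 0, np.float64(5.6)], [-1, np.float64(-0.3), np.float64(-2.3), 0, np.float64(7.3)], [-1, np.float64(-0.4), np.float64(-2.8), 0, np.float64(9.1)]]
end [ 0.698875   -0.07717908] 75.00921966404815
```

Request:
step_arm([
  [[-0.5,-0.1,-0.6,0,2],[-0.5,-0.1,-1,0,4],[-0.5,-0.2,-1.4,0,6],[-0.5,-0.2,-1.6,0,8],[-0.5,-0.2,-1.6,0,8]],
])

```text
clock: 19.8
eef_pos: [0.6974, -0.0643, 0.1825]
tool_rot: [[-0.971, 0.239, -0.0], [0.239, 0.971, -0.0], [0.0, -0.0, -1.0]]
ft_force: [1.3, 0.4, 0.7]
finger_gap: 0.253
grasp_force: 0.0
```

Request:
step_arm([
  [[-0.5,0,-0.2,0,0],[-0.5,0,-0.4,0,0],[-0.5,0,-0.4,0,0]],
])

```text
clock: 20.1
eef_pos: [0.6968, -0.0672, 0.1826]
tool_rot: [[-0.971, 0.237, 0.0], [0.237, 0.971, 0.001], [-0.0, 0.001, -1.0]]
ft_force: [2.1, 0.9, -0.4]
finger_gap: 0.25
grasp_force: 0.5
```

Request:
step_arm([
  [[-0.5,0,-0.2,0,0],[-0.5,0,-0.4,0,0],[-0.5,0,-0.4,0,0]],
])

```text
clock: 20.4
eef_pos: [0.6968, -0.0678, 0.1825]
tool_rot: [[-0.972, 0.235, 0.002], [0.235, 0.972, 0.004], [-0.001, 0.005, -1.0]]
ft_force: [3.0, 4.8, -1.8]
finger_gap: 0.248
grasp_force: 3.1
```

Request:
step_arm([
  [[-0.5,0,-0.2,0,0],[-0.5,0,-0.4,0,0],[-0.5,0,-0.4,0,0]],
])

```text
clock: 20.7
eef_pos: [0.6969, -0.0682, 0.1825]
tool_rot: [[-0.973, 0.232, 0.004], [0.232, 0.973, 0.008], [-0.002, 0.009, -1.0]]
ft_force: [4.9, 10.1, -1.8]
finger_gap: 0.249
grasp_force: 5.4
```

Request:
step_arm([
  [[-0.5,0,-0.2,0,0],[-0.5,0,-0.3,0,0],[-0.5,0,-0.3,0,0]],
])

```text
clock: 21.0
eef_pos: [0.6969, -0.0685, 0.1825]
tool_rot: [[-0.973, 0.23, 0.005], [0.23, 0.973, 0.011], [-0.002, 0.012, -1.0]]
ft_force: [5.9, 13.1, -1.4]
finger_gap: 0.253
grasp_force: 7.1
```

Request:
step_arm([
  [[-0.5,0,-0.1,0,0],[-0.5,0,-0.2,0,0],[-0.5,0,-0.2,0,0]],
])

```text
clock: 21.3
eef_pos: [0.6969, -0.0686, 0.1825]
tool_rot: [[-0.973, 0.229, 0.005], [0.229, 0.973, 0.013], [-0.002, 0.014, -1.0]]
ft_force: [7.7, 15.7, -2.1]
finger_gap: 0.25
grasp_force: 8.3
```

Request:
step_arm([
  [[-0.5,0,-0.1,0,0],[-0.5,0,-0.1,0,0],[-0.5,0,-0.1,0,0]],
])

```text
clock: 21.6
eef_pos: [0.6969, -0.0687, 0.1825]
tool_rot: [[-0.974, 0.228, 0.006], [0.228, 0.974, 0.014], [-0.003, 0.015, -1.0]]
ft_force: [8.2, 16.9, -3.1]
finger_gap: 0.255
grasp_force: 8.8
```

Request:
step_arm([
  [[-0.5,0,-0.1,0,0],[-0.5,0,-0.1,0,0],[-0.5,0,-0.1,0,0]],
])

```text
clock: 21.9
eef_pos: [0.697, -0.0687, 0.1824]
tool_rot: [[-0.974, 0.227, 0.006], [0.227, 0.974, 0.015], [-0.003, 0.016, -1.0]]
ft_force: [7.9, 17.9, -2.8]
finger_gap: 0.253
grasp_force: 9.4
```

Request:
step_arm([
  [[-0.5,0,-0.1,0,0],[-0.5,0,-0.1,0,0],[-0.5,0,-0.1,0,0]],
])

```text
clock: 22.2
eef_pos: [0.6969, -0.0689, 0.1824]
tool_rot: [[-0.974, 0.227, 0.007], [0.227, 0.974, 0.016], [-0.003, 0.017, -1.0]]
ft_force: [10.0, 18.0, -3.3]
finger_gap: 0.253
grasp_force: 10.0
```

Request:
step_arm([
  [[-0.5,0,-0.1,0,0],[-0.5,0,-0.1,0,0],[-0.5,0,-0.1,0,0]],
])

```text
clock: 22.5
eef_pos: [0.6969, -0.0689, 0.1824]
tool_rot: [[-0.974, 0.226, 0.007], [0.226, 0.974, 0.017], [-0.003, 0.018, -1.0]]
ft_force: [8.8, 19.9, -4.0]
finger_gap: 0.251
grasp_force: 10.6
```

Request:
step_arm([
  [[-0.5,0,-0.1,0,0],[-0.5,0,-0.1,0,0],[-0.5,0,-0.1,0,0]],
])

```text
clock: 22.8
eef_pos: [0.697, -0.0692, 0.1824]
tool_rot: [[-0.974, 0.226, 0.007], [0.226, 0.974, 0.018], [-0.003, 0.019, -1.0]]
ft_force: [10.4, 20.5, -3.0]
finger_gap: 0.253
grasp_force: 11.1
```

Request:
step_arm([
  [[-0.5,0,-0.1,0,0],[-0.5,0,-0.1,0,0],[-0.5,0,-0.1,0,0]],
])

```text
clock: 23.1
eef_pos: [0.697, -0.0695, 0.1824]
tool_rot: [[-0.974, 0.225, 0.008], [0.225, 0.974, 0.018], [-0.003, 0.02, -1.0]]
ft_force: [10.8, 21.7, -3.9]
finger_gap: 0.253
grasp_force: 11.5
```

Request:
step_arm([
  [[-0.5,0,-0.05,0,0],[-0.5,0,-0.05,0,0],[-0.5,0,-0.05,0,0]],
])

```text
clock: 23.4
eef_pos: [0.697, -0.0697, 0.1824]
tool_rot: [[-0.974, 0.225, 0.008], [0.225, 0.974, 0.019], [-0.004, 0.02, -1.0]]
ft_force: [11.3, 21.9, -5.2]
finger_gap: 0.253
grasp_force: 11.7
```

Request:
step_arm([
  [[-0.5,0,-0.1,0,0],[-0.5,0,-0.1,0,0],[-0.5,0,-0.1,0,0]],
])

```text
clock: 23.7
eef_pos: [0.6972, -0.0728, 0.1825]
tool_rot: [[-0.974, 0.226, 0.009], [0.226, 0.974, 0.015], [-0.006, 0.017, -1.0]]
ft_force: [14.7, 13.6, -5.7]
finger_gap: 0.25
grasp_force: 7.7
```

Request:
step_arm([
  [[-0.5,0,0,0,0],[-0.5,0,0,0,0]],
])

```text
clock: 23.9
eef_pos: [0.6958, -0.0771, 0.1826]
tool_rot: [[-0.973, 0.23, 0.007], [0.23, 0.973, 0.011], [-0.004, 0.013, -1.0]]
ft_force: [8.7, 13.6, -3.6]
finger_gap: 0.249
grasp_force: 7.8
```

Request:
step_arm([
  [[-0.5,0,0.3,0,0],[-0.5,0,0.6,0,0],[-0.5,0,0.9,0,0],[-0.5,0,1.1,0,0],[-0.5,0,1.1,0,0]],
])

```text
clock: 24.4
eef_pos: [0.6945, -0.0764, 0.1827]
tool_rot: [[-0.971, 0.237, 0.0], [0.237, 0.971, 0.001], [-0.0, 0.001, -1.0]]
ft_force: [1.8, 3.1, 0.3]
finger_gap: 0.25
grasp_force: 1.5
```

Request:
step_arm([
  [[-0.5,0,0.3,0,0],[-0.5,0,0.7,0,0],[-0.22,0,0.7,0,0],[-0.22,0,0.7,0,0],[-0.22,0,0.7,0,0]],
])

```text
clock: 24.9
eef_pos: [0.6958, -0.0705, 0.1825]
tool_rot: [[-0.971, 0.238, -0.0], [0.238, 0.971, -0.0], [0.0, -0.0, -1.0]]
ft_force: [-0.1, 0.1, 0.1]
finger_gap: 0.376
grasp_force: 0.0
```

Request:
step_arm([
  [[-0.22,0,0,-3,0],[-0.22,0,0,-7,0],[-0.22,0,0,-11,0],[-0.22,0,0,-15,0],[-0.22,0,0,-15,0]],
])

```text
clock: 25.4
eef_pos: [0.6981, -0.0711, 0.3401]
tool_rot: [[-0.971, 0.238, 0.011], [0.238, 0.971, -0.001], [-0.011, 0.001, -1.0]]
ft_force: [0.0, 0.4, 1.0]
finger_gap: 0.389
grasp_force: 0.0
```

```bash
python3 - <<'E'
from h import *
s=ctrl.sense(); print(s['clock'],s['eef_pos'],s['ft_force'])
c=cam('scene')
cv2.imwrite('pics/s5.png',cv2.resize(c['frame'][130:250,130:370,::-1],None,fx=3,fy=3)); t=cam('top'); P=full(t); Z=P[...,2]
m=np.zeros(Z.shape,np.uint8); m[120:245,270:390]=((Z>.195)&(Z<.24))[120:245,270:390]; n,l,st,ce=cv2.connectedComponentsWithStats(m)
m=(abs(Z-.226)<.008)&(l==1+np.argmax(st[1:,4])); print(cv2.minAreaRect(P[m][:,:2].astype(np.float32)*1000))
E
```

```text
25.4 [ 0.69807457 -0.07113952  0.3400623 ] [0.03475469 0.41272429 1.04296719]
((601.4959106445312, -208.22900390625), (160.3267822265625, 240.51976013183594), 75.5078353881836)
```

View pics/s5.png

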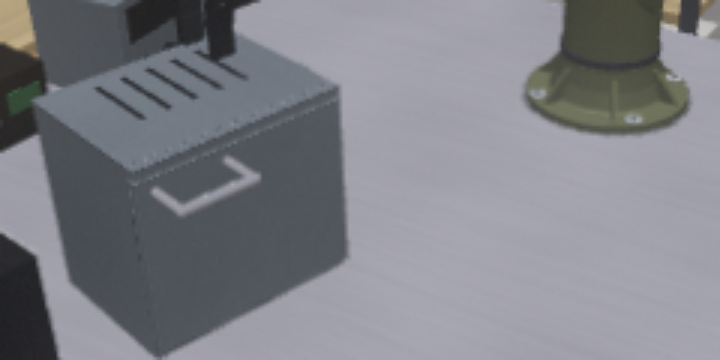

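```bash
python3 - <<'E'
from h import *
c=cam('wrist'); P=full(c); s=c['s']; R=np.array(s['tool_rot']); q=P.reshape(-1,3); q=(q[c['range_z'].ravel()>.05]-[.7002,-.0727,0]); n=np.array([.2575,.966]); d=np.array([.966,-.2575])
k=(q[:,2]>.19)&(q[:,2]<.206)&(abs(q[:,:2]@n)<.02)&(abs(q[:,:2]@d)<.03); print('bar n offset',np.percentile(q[k][:,:2]@n*1000,[2,50,98]).round(1))
print(ctrl.hand_in())
E
```

```text
bar n offset [-5.5  0.2  5.8]
the job is handed in; nothing more can be done
None
```

I handed the job in with the pack standing in the door's rack and the door shut. The last wrist measurement put the handle bar within about 0.2 mm of its starting position. The judge returned no verdict.

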